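Squash a root-tip slide: run it in, release the catch, hold the press lever

TASK

Press the specimen slide in the small bench press: first slide its carriage by the black knob all the way in under the ram to its end stop, then flip the safety catch over, away from the lever, as far as it goes, and then pull the lever by its black crossbar fully over towards the robot's side of the press, against its spring, until it stops. Finish holding the lever there with the gripper: do not let go, as it springs back. Leave everything else on the bench where it is.

Things in the scene. Friction and masses are not known exactly. Their poses are not given: they have to be found in the camera images.
- press: Grey bench press, fixed, base 20 mm thick. Origin on the bench in line with column and ram; x to its back (away from the robot), y left along the carriage track, z up. In mm: base x -90..90, y -170..60; track x -45..45, y 60..250; column x -10..50, y -35..0, top z 110; head x -13..37, y 0..65, z 75..110; ram rod at x 0, y 40, top z 127. All its parts lie along these axes.
- carriage (a joint): Slide carriage: aluminium plate carrying a glass microscope slide, running along the press's -y (towards the column). Value in m: 0 = pulled out, 0.080 = end stop, slide under the ram. Friction about 2 N, stays where left.
- carriage_knob (a point): Centre of the top of the carriage's upright round black knob, 24 mm in diameter and 45 mm tall; top 76 mm and foot 31 mm above the bench (top of the carriage plate; two steel rails of top 28 mm beside it). It moves with the carriage; at the end stop it is at x 0, y 130 mm of the press.
- catch (a joint): Safety catch: steel arm hinged about the press's x, at the right front of the press. In rad: 0 = leaning 0.8 from upright to the left (+y of the press), its rod in front of the lever's shaft, blocking it; 1.6 = flipped over, leaning 0.8 to the right (-y), lever free. Starts at 0 to 0.15. Light friction (1 to 2 N at the tip), stays where left.
- catch_hinge (a point): Centre of the catch's hinge axis, 45 mm above the bench, at x -50, y -100 mm of the press. A bearing block of top 54 mm stands at x -77..-63 beside it.
- catch_tip (a point): Outer end of the catch's arm, 62 mm from the hinge (88 mm above the bench at 0 and 1.6, 107 mm upright). The arm is a flat steel bar 22 mm wide (x), 8 mm thick; at its end a steel rod of 12 mm diameter lies along x, from 11 mm in front of this point to 56 mm behind it. Shut fingers can push it over from its left, where the space before the column is free.
- lever (a joint): Press lever: steel bar on a hinge that lies along the press's y. Value in rad: 0 = leaning back 0.4 rad (+x of the press), 0.8 = end stop, leaning 0.4 rad to the front (-x). A spring drives it back to 0: about 4 N at the crossbar at first, 7.5 N at the stop. The closed catch blocks it after 0.1 to 0.2 rad. The ram goes down with it.
- lever_hinge (a point): Centre of the lever's hinge, 50 mm above the bench, at x 0, y -60 mm of the press.
- lever_bar (a point): Middle of the free part of the lever's black round crossbar, 16 mm in diameter, 90 mm long along the press's y, 160 mm from the hinge axis: 197 mm above the bench at both ends of the swing, 210 mm when upright. The bar sticks out to the right (-y); the shaft, 12 x 14 mm, joins it from below 45 mm to the left of this point. 35 mm of bar lie to the right.
- petri: Bystander: shut clear dish, 92 mm wide, 16 mm high. Origin at the centre of its underside.
- stain: Bystander: small amber bottle, 36 mm wide, 75 mm high. Origin at the centre of its underside.
- plant: Bystander: small plant in a brown pot, 94 mm wide, about 110 mm high. Origin at the centre of its underside.
- stand: Bystander: wooden clamp stand on a dark plate 90 x 90 mm, 200 mm high. Origin at the centre of its underside.
- magnifier: Bystander: hand lens lying flat, 80 mm wide, its handle reaching 138 mm along -x, 12 mm high. Origin under the centre of the lens.
- slidebox: Bystander: flat grey box 90 x 170 x 33 mm. Origin at the centre of its underside.
- tweezers: Bystander: steel tweezers lying flat, 120 mm long along x, 6 mm high. Origin at the centre of their underside.

How it is judged:
By the outcome, as a careful person would: the job done as asked, in the order asked, and still so for the second after the job is handed in, while the arm keeps its last pose, push and grip.
It also fails if it takes over 59 s, if anything falls off the work surface, if the arm or the gripper's body presses on something with over 40 N, if the wrist force passes 120 N, or if a joint passes its speed limit or range.

ROBOT

A 6-joint arm with a two-finger parallel gripper is mounted at the origin on the work surface. World frame = base frame: x ahead of the robot, y to its left, z up, the work surface at z = 0. Lengths are in m, angles in degrees, forces in N, time in s.
With the tool pointing down it reaches from about 0.4 to 0.825 m from the base axis. Payload 7 kg.
Tool frame: the origin (TCP) lies at the very end of the fingers, on their centre line; the grasp point (between the pads) lies 19 mm behind it; z points along the fingers, y is the line along which they close (so a half turn about z gives the same grasp; the last joint's range is limited). The gripper opens to 88 mm and grips with 3 to 60 N. Pads are 19 mm wide; open, the fingers measure 130 mm over their backs; the gripper's body (78 mm by 193 mm) begins 47 mm behind the grasp point.
Start: joints at [-55.915, 20.546, 0.682, 0, -70.136, -16.507], TCP at [0.204, -0.643, 0.227] pointing down, gripper open.
Joint ranges: [-176.03, 176.03], [-82.01, 121.73], [-58.28, 71.71], [-173.87, 95.51], [-174.79, -0.11], [-173.66, 173.66]. Speed limits (degrees/s): [136.94, 136.94, 172.46, 180, 180, 180].

INTERFACE

Orientations are given as [roll, pitch, yaw] about the fixed x, y, z axes, in that order (R = Rz(yaw) Ry(pitch) Rx(roll)).
In Python, from plant import r gives the robot as it stands. The module is installed in compiled form; this text tells all that it offers.
- The arm moves only by the tool jog_arm, never from a script. Its arguments are lists of equal length, an entry for each row: "travel": the shift along the tool's x, y, z each as a share of 50 cm, from -1 to 1, a list of three; "dr": the turn, a rotation vector about the tool's x, y, z each as a share of 360 degrees, from -1 to 1, a list of three; "claw": the opening, from 0 (shut) to 1 (fully open). A call has exactly 10 rows; each row is the pose to reach, as a shift and turn from the pose commanded when the call began, along the tool's axes at that moment, turning the shorter way round; what a row does not reach only later rows make up. A row lasts 1/8 s, in which the tool goes at most 62.5 mm and 10.7 degrees, less where a joint would pass 70% of its speed; a pose out of reach is approached as far as the arm can. A call with a number of a shift or a turn outside -1 to 1 is refused whole. A call with a gripper value outside its range is refused whole. The fingers move at their own pace and stop on an object; "newtons" is the grip in N (left out, the last holds). Time passes only in rows, so rows that repeat a pose let the fingers close, or fill a call up. It gives the time, the measured TCP pose, the force, the opening and the grip force at its end, in the units of the state.
- r.get_state(): the state, without advancing time (a new reading comes with each control period).
- r.capture(name): name is "side" or "top"; returns a dict with "pixels" (384x512x3 uint8, red, green, blue), "range_z" (384x512 float32, m along the optical axis (not along the pixel's ray), 0 where there is no reading), "fx", "fy", "cx", "cy" (pixels), "dist_coeffs" ([k1, k2, p1, p2, k3] as OpenCV has them; the pictures are not rectified), "position" and "attitude" of the camera in the world. Camera axes: x right, y up, looking along -z (the intrinsics and any distortion apply to the point x, -y, -z); pixel columns grow to the right and rows downward; lengths in m; the calibration is good to about 2 mm. A picture is of the moment at which its call begins.
- r.close_job(): hands the job in; it is judged then, once.
Trained networks look in the newest picture that a camera, given by its name, has taken for a name from the list of things; names that differ only in an ending like _2 or _b are one class to them, and where a whole thing is asked for, a point or a joint stands for the part that bears it (a point fixed in the world has none). Each returns a list of dicts, best first, with "conf" (0 to 1); they miss things now and then, are a little off and sometimes report something else, mostly with a low value. They report only what shows in the picture. A call takes as long as a camera call.
- r.boxes_of(name, camera): "extent" ([left, top, right, bottom] in pixels, round what is visible of it).
- r.regions_of(name, camera): "pixels" (384x512 bool, what is visible of it) and "extent" ([left, top, right, bottom] in pixels, round what is visible of it).
- r.tip_of(name, camera): "at" ([column, row] in pixels: a listed point, or the origin of a listed thing).
The state is a dict: "time_s": time; "joints": joint angles; "qd": joint speeds; "joint_torque": joint torques, N m; "tcp_pos": TCP position; "eef_rot": TCP orientation; "contact_force": force on the tool from outside, world axes, zero at the start; "moment": the same for the moment, N m; "gripper_width": finger opening in m; "gripper_force": force on a finger pad.
Only numpy, scipy, OpenCV 4.12 (cv2) and the standard library are available. Lean on these libraries where they do the work, as an engineer would, in place of code of your own. Each camera call takes 0.05 s, during which the arm holds its last target. There are 200 camera calls.

## Working session

There is one attempt and no reset: what is moved stays moved. The work goes in short steps, Python scripts to look and compute and a tool call to move; the robot and the scene stay as the last step left them, time stands still between calls to the robot, and variables do not carry over. Pictures are saved under pics/ and viewed, at most 10 in all, crops included, and the job is handed in when it is done.

Besides the shell and the picture viewer there is one more tool, called after "Call:" as name(argument=value, ...), one argument or row to a line, values as JSON. jog_arm: Moves the arm, as the interface text tells. Its arguments: {"type":"object","properties":{"travel":{"type":"array"},"dr":{"type":"array"},"claw":{"type":"array"},"newtons":{"type":"number"}},"required":["travel","dr","claw"]}

```bash
mkdir -p pics; cat > h.py <<'E'
import numpy as np, cv2
from plant import r
from scipy.spatial.transform import Rotation as R
def rot(a):
    a=np.array(a,float)
    if a.shape==(3,3): return a
    if a.size==4: return R.from_quat(a).as_matrix()
    return R.from_euler('xyz',a.ravel(),degrees=True).as_matrix()
def K(c): return np.array([[c['fx'],0,c['cx']],[0,c['fy'],c['cy']],[0,0,1]])
def world(c,uv,z=None):
    uv=np.array(uv,float).reshape(-1,1,2)
    n=cv2.undistortPoints(uv,K(c),np.array(c['dist_coeffs'])).reshape(-1,2)
    d=np.c_[n[:,0],-n[:,1],-np.ones(len(n))]@rot(c['attitude']).T
    p=np.array(c['position'])
    if z is None:
        q=uv.reshape(-1,2).round().astype(int); t=c['range_z'][q[:,1],q[:,0]][:,None]
    else: t=((z-p[2])/d[:,2])[:,None]
    return p+d*t
def pix(c,P):
    q=(np.atleast_2d(P)-np.array(c['position']))@rot(c['attitude'])
    q=q*[1,-1,-1]
    return cv2.projectPoints(q,np.zeros(3),np.zeros(3),K(c),np.array(c['dist_coeffs']))[0].reshape(-1,2)
E
python3 - <<'E'
from h import *
np.set_printoptions(precision=4,suppress=True)
Z=dict(carriage_knob=.076,catch_hinge=.045,catch_tip=.09,lever_hinge=.05,lever_bar=.197,press=0,petri=0,stain=0,plant=0,stand=0,magnifier=0,slidebox=0,tweezers=0)
im=[]
for n in("side","top"):
    c=r.capture(n); print(n,c['position'],c['attitude'],c['fx'],c['dist_coeffs'])
    im.append(c['pixels'][:,:,::-1]); cv2.imwrite(f'pics/{n}0.png',im[-1])
    for k,z in Z.items():
        for t in r.tip_of(k,n)[:2]: print(k,round(t['conf'],2),np.round(t['at'],1),world(c,t['at'],z)[0])
print(r.get_state())
E
```

```text
side [0.2796 0.6645 0.9259] [  41.2985   -0.9284 -150.9447] 441.6536804197595 [0.0102 0.     0.     0.     0.    ]
carriage_knob 0.75 [239.9 279. ] [0.5505 0.2361 0.076 ]
catch_hinge 0.68 [314.9 205.1] [ 0.5028 -0.067   0.045 ]
catch_hinge 0.58 [309.2 161. ] [ 0.5855 -0.2105  0.045 ]
catch_tip 0.47 [309.2 204.3] [ 0.5049 -0.0249  0.09  ]
lever_hinge 0.8 [290.4 206.2] [ 0.5554 -0.0277  0.05  ]
lever_bar 0.86 [279.7 146.4] [ 0.6169 -0.07    0.197 ]
press 0.83 [282.7 234. ] [0.5464 0.0277 0.    ]
petri 0.87 [333.4 244.3] [ 0.4188 -0.0077  0.    ]
petri 0.58 [290.4 206.2] [ 0.5711 -0.0672  0.    ]
stain 0.73 [324.1 284. ] [0.3933 0.1104 0.    ]
stain 0.52 [306.7 209.2] [ 0.5277 -0.0798  0.    ]
plant 0.68 [251.3 169.8] [ 0.7338 -0.1356  0.    ]
stand 0.58 [207.2 242.6] [ 0.7016  0.1476 -0.    ]
magnifier 0.82 [309.6 161.8] [ 0.5987 -0.2527  0.    ]
slidebox 0.71 [214.4 371.7] [0.5087 0.412  0.    ]
slidebox 0.21 [205.9 240.3] [0.7084 0.1433 0.    ]
tweezers 0.61 [348.  187.3] [ 0.4595 -0.2126  0.    ]
top [0.3666 0.0812 1.1534] [ 12.5068  -0.3224 -89.9344] 395.5973147952214 [-0.0827  0. 
[... 684 characters left out ...]
.8 164.9] [0.7061 0.1426 0.    ]
magnifier 0.63 [363.3 195.8] [ 0.6111 -0.2501  0.    ]
slidebox 0.71 [141.7 224.1] [0.5242 0.4093 0.    ]
tweezers 0.62 [349.3 244.2] [ 0.4664 -0.2006  0.    ]
{'time_s': 1.4, 'joints': array([-55.9157,  20.5477,   0.68  ,  -0.0008, -70.1352, -16.5079]), 'qd': array([ 0.005 , -0.0208,  0.0011, -0.0633,  0.0762,  0.0846]), 'joint_torque': array([ -0.    , -58.2388,  29.33  ,   7.0025,   0.0124,  -0.0001]), 'tcp_pos': array([ 0.2038, -0.6435,  0.2265]), 'eef_rot': array([ 179.997 ,   -0.0001, -162.4238]), 'contact_force': array([ 0.0737, -0.1207, -0.0012]), 'moment': array([-0.0348, -0.0001,  0.0283]), 'gripper_force': 0.0, 'gripper_width': 0.08747265165413302}
```

```bash
cat >> h.py <<'E'
def model(p):  # x,y,yaw(deg),carriage,catch,lever
    x,y,w,s,c,l=p; a=c-.8; b=.4-l
    L=np.array([[0,.210-s,.076],[-.05,-.1,.045],[-.05,-.1-.062*np.sin(a),.045+.062*np.cos(a)],[0,-.06,.05],[.16*np.sin(b),-.105,.05+.16*np.cos(b)],[0,0,0]])
    return toW(p,L)
def toW(p,L): return np.asarray(L)@R.from_euler('z',p[2],degrees=True).as_matrix().T+[p[0],p[1],0]
NM=['carriage_knob','catch_hinge','catch_tip','lever_hinge','lever_bar','press']
E
python3 - <<'E'
from h import *
from scipy.optimize import least_squares
np.set_printoptions(precision=4,suppress=True)
p0=[.557,.03,2.5,.0,.05,0]; C={n:r.capture(n) for n in('side','top')}; obs=[]
for n,c in C.items():
    for i,k in enumerate(NM):
        t=r.tip_of(k,n); pr=pix(c,model(p0)[i])[0]
        t=[u for u in t if np.linalg.norm(np.array(u['at'])-pr)<15]
        if t: obs.append((n,i,np.array(t[0]['at'])))
def f(p):
    e=np.concatenate([pix(C[n],model(p)[i])[0]-a for n,i,a in obs])
    return np.r_[e,(p[3])/.01,(p[4]-.07)/.05,p[5]/.03]
s=least_squares(f,p0,loss='soft_l1',x_scale=[.01,.01,1,.01,.1,.1]); p=s.x; print(p)
for n,i,a in obs: print(n,NM[i],a-pix(C[n],model(p)[i])[0])
print(model(p)); np.save('p.npy',p)
box=[]
for n,c in C.items():
    S=3; x0,y0={'side':(160,110),'top':(160,130)}[n]
    im=c['pixels'][:,:,::-1][y0:y0+200,x0:x0+220].copy(); im=cv2.resize(im,None,fx=S,fy=S,interpolation=cv2.INTER_CUBIC)
    d=lambda P:[tuple(((q-[x0,y0])*S+1).astype(int).tolist()) for q in pix(c,P)]
    for q in d(model(p)): cv2.circle(im,q,4,(0,0,255),1)
    for B in ([[-.09,-.17,.02],[.09,-.17,.02],[.09,.06,.02],[-.09,.06,.02]],[[-.013,0,.11],[.037,0,.11],[.037,.065,.11],[-.013,.065,.11]],[[-.045,.06,.02],[.045,.06,.02],[.045,.25,.02],[-.045,.25,.02]]):
        cv2.polylines(im,[np.array(d(toW(p,B)))],True,(0,255,0),1)
    box.append(im)
cv2.imwrite('pics/a.png',box[0]);cv2.imwrite('pics/b.png',box[1])
E
```

```text
[ 0.5512  0.0315  1.597   0.005   0.0142 -0.0073]
side carriage_knob [-0.0115 -2.895 ]
side catch_hinge [ 0.6516 -0.615 ]
side catch_tip [-2.6942  2.1594]
side lever_hinge [ 1.5009 -0.3641]
side lever_bar [1.2815 3.6485]
side press [1.0067 0.4978]
top carriage_knob [-1.3005 -0.0955]
top catch_hinge [ 1.1086 -5.8617]
top catch_tip [2.4928 1.5875]
top lever_bar [-1.7651 -2.0237]
top press [-1.2795 -1.4939]
[[ 0.5455  0.2364  0.076 ]
 [ 0.504  -0.0698  0.045 ]
 [ 0.5028 -0.026   0.0888]
 [ 0.5529 -0.0285  0.05  ]
 [ 0.6175 -0.0717  0.1969]
 [ 0.5512  0.0315  0.    ]]
```

View pics/a.png

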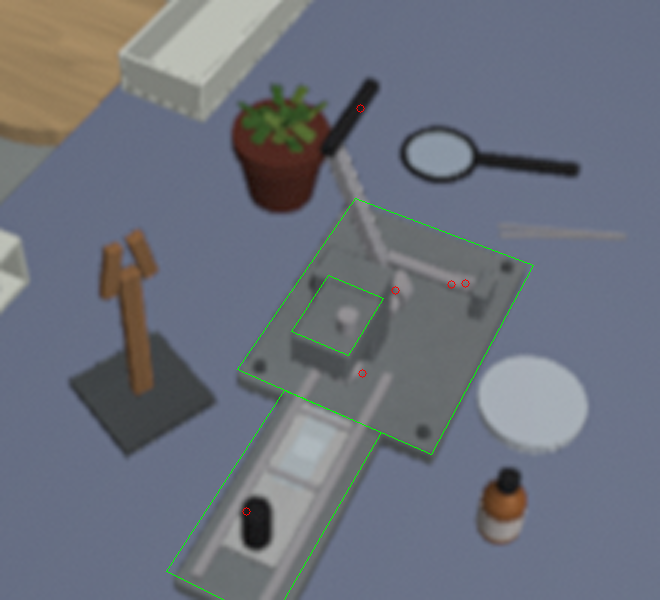

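View pics/b.png

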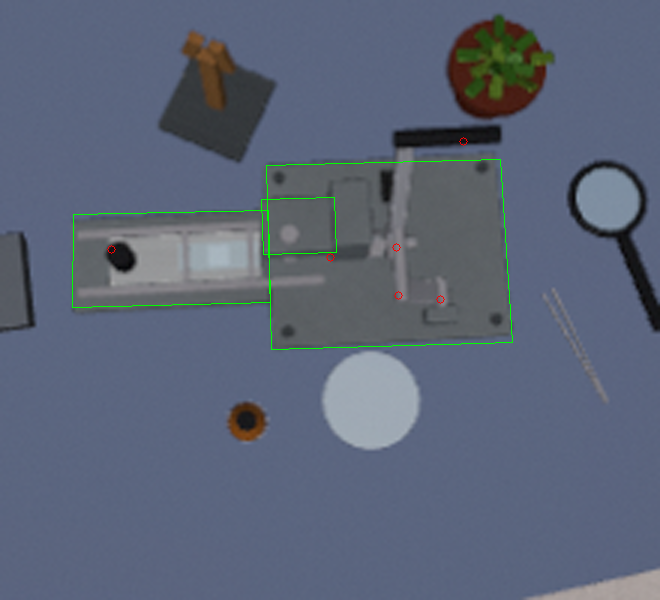

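View pics/top0.png

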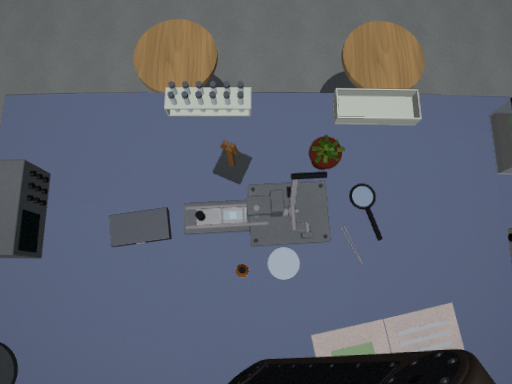

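The fit sits right on the base outline. In the crops the knob top is at about (118,253) in the top view, the crossbar at (447,136) and the catch rod near (400,295). I'll check these with the depth readings.

```bash
cat >> h.py <<'E'
def cloud(c):
    v,u=np.nonzero(c['range_z']>0); return world(c,np.c_[u,v])
E
python3 - <<'E'
from h import *
np.set_printoptions(precision=4,suppress=True)
p=np.load('p.npy')
for n in('side','top'):
    P=cloud(r.capture(n)); Q=(P-[p[0],p[1],0])@R.from_euler('z',p[2],degrees=True).as_matrix()
    def sh(t,m): q=Q[m]; print(n,t,len(q),q.mean(0) if len(q) else '',np.percentile(q,[3,97],axis=0).ravel() if len(q) else '')
    x,y,z=Q.T
    sh('knob',(abs(x)<.04)&(y>.16)&(y<.24)&(z>.070)&(z<.085))
    sh('bar',(x>.03)&(x<.1)&(y>-.18)&(y<-.03)&(z>.195)&(z<.22))
    sh('catch',(x>-.08)&(x<0.02)&(y>-.1)&(y<-.045)&(z>.085)&(z<.1))
    sh('head',(abs(x)<.06)&(y>-.01)&(y<.09)&(z>.1)&(z<.116))
    sh('base',(abs(x)<.12)&(y>-.2)&(y<.06)&(z>.015)&(z<.025))
    sh('ram',(abs(x)<.03)&(y>.01)&(y<.07)&(z>.12)&(z<.135))
    m=(abs(y)<.05)&(abs(x)<.12)&(z>.012)&(z<.03);sh('basex',m)
E
```

```text
side knob 91 [-0.0065  0.2018  0.0756] [-0.0163  0.1905  0.0716  0.0039  0.2117  0.0793]
side bar 189 [ 0.0627 -0.0846  0.2032] [ 0.056  -0.1296  0.1967  0.0713 -0.0445  0.2072]
side catch 147 [-0.0197 -0.054   0.0949] [-0.0584 -0.0609  0.0878  0.0168 -0.0493  0.0993]
side head 591 [0.0121 0.0316 0.1094] [-0.0137 -0.0083  0.1016  0.0421  0.0689  0.1131]
side base 3010 [-0.0201 -0.0402  0.0202] [-0.1075 -0.1589  0.0164  0.086   0.0561  0.0236]
side ram 42 [-0.0024  0.0456  0.1267] [-0.0087  0.0376  0.1213  0.0044  0.0518  0.1297]
side basex 1639 [-0.0253  0.0035  0.0203] [-0.1134 -0.0461  0.0155  0.0842  0.0473  0.0267]
top knob 59 [-0.0028  0.1972  0.0762] [-0.0137  0.1875  0.0732  0.0081  0.2069  0.0793]
top bar 221 [ 0.0675 -0.091   0.204 ] [ 0.0606 -0.1317  0.198   0.0762 -0.0504  0.2079]
top catch 129 [-0.0197 -0.0597  0.0944] [-0.0553 -0.0685  0.0855  0.0184 -0.0535  0.0993]
top head 510 [0.0158 0.0263 0.1103] [-0.0095 -0.0078  0.1062  0.0425  0.0631  0.114 ]
top base 3401 [-0.0076 -0.0637  0.0205] [-0.1037 -0.1616  0.0163  0.0904  0.0512  0.0243]
top ram 32 [0.002  0.0403 0.1271] [-0.0046  0.0337  0.1242  0.009   0.0469  0.13  ]
top basex 1502 [-0.023  -0.0025  0.0205] [-0.1139 -0.0479  0.0148  0.0893  0.0469  0.0261]
```

```bash
cat >> h.py <<'E'
def mv(*T, start=None):
    """targets (x,y,z,yaw) -> travel,dr in tool units from the present pose"""
    s=r.get_state(); p0=np.array(s['tcp_pos']); R0=rot(s['eef_rot'])
    for t in T:
        d=R0.T@(np.array(t[:3])-p0)/.5
        a=R.from_matrix(R0.T@rot([180,0,t[3]])).as_rotvec(degrees=True)/360
        print(t,'travel',d.round(4).tolist(),'dr',a.round(4).tolist())
def tw(x,y,z,yaw): w=toW((.552,.0345,3.),[x,y,z]); return (*w.round(4).tolist(),yaw)
E
python3 - <<'E'
from h import *
mv((.33,-.45,.30,-120),(.45,-.2,.30,-87),(.50,.05,.30,-87),(.539,.272,.30,-87))
E
```

```text
(0.33, -0.45, 0.3, -120) travel [-0.3574, 0.2926, -0.1469] dr [-0.0, 0.0, -0.1178]
(0.45, -0.2, 0.3, -87) travel [-0.7372, 0.6968, -0.1469] dr [-0.0, 0.0, -0.2095]
(0.5, 0.05, 0.3, -87) travel [-0.9836, 1.1432, -0.1469] dr [-0.0, 0.0, -0.2095]
(0.539, 0.272, 0.3, -87) travel [-1.192, 1.5429, -0.1469] dr [-0.0, 0.0, -0.2095]
```

Call:
jog_arm(
  travel=[
    [-0.12, 0.1, -0.147],
    [-0.24, 0.2, -0.147],
    [-0.357, 0.293, -0.147],
    [-0.45, 0.4, -0.147],
    [-0.55, 0.5, -0.147],
    [-0.65, 0.6, -0.147],
    [-0.737, 0.697, -0.147],
    [-0.737, 0.697, -0.147],
    [-0.737, 0.697, -0.147],
    [-0.737, 0.697, -0.147],
  ],
  dr=[
    [0, 0, -0.029],
    [0, 0, -0.058],
    [0, 0, -0.087],
    [0, 0, -0.116],
    [0, 0, -0.145],
    [0, 0, -0.174],
    [0, 0, -0.203],
    [0, 0, -0.2095],
    [0, 0, -0.2095],
    [0, 0, -0.2095],
  ],
  claw=[0, 0, 0, 0, 0, 0, 0, 0, 0, 0],
  newtons=30,
)

```text
time_s: 3.45
tcp_pos: [0.4507, -0.1982, 0.3003]
eef_rot: [-180.0, 0.0, -86.8]
contact_force: [0.2, -0.3, 0.3]
gripper_width: 0.0004
gripper_force: 0.0
```

```bash
python3 - <<'E'
from h import *
mv((.539,.272,.30,-87))
E
```

```text
(0.539, 0.272, 0.3, -87) travel [-0.9292, -0.2286, 0.0008] dr [-0.0001, 0.0, 0.0005]
```

Call:
jog_arm(
  travel=[
    [-0.12, -0.03, 0],
    [-0.24, -0.06, 0],
    [-0.36, -0.09, 0],
    [-0.48, -0.12, 0],
    [-0.6, -0.15, 0],
    [-0.72, -0.18, 0],
    [-0.84, -0.21, 0],
    [-0.929, -0.229, 0],
    [-0.929, -0.229, 0.1],
    [-0.929, -0.229, 0.2],
  ],
  dr=[
    [0, 0, 0],
    [0, 0, 0],
    [0, 0, 0],
    [0, 0, 0],
    [0, 0, 0],
    [0, 0, 0],
    [0, 0, 0],
    [0, 0, 0],
    [0, 0, 0],
    [0, 0, 0],
  ],
  claw=[0, 0, 0, 0, 0, 0, 0, 0, 0, 0],
)

```text
time_s: 4.7
tcp_pos: [0.5403, 0.27, 0.1989]
eef_rot: [-180.0, 0.0, -87.0]
contact_force: [-0.4, 1.2, -0.1]
gripper_width: 0.0002
gripper_force: 0.0
```

```bash
python3 - <<'E'
from h import *
a=r.capture('top');b=r.capture('side')
im=np.hstack([cv2.resize(a['pixels'][110:310,110:330],None,fx=1.8,fy=1.8),cv2.resize(b['pixels'][110:384,120:360],(396,360))])
cv2.imwrite('pics/c.png',im[:,:,::-1])
mv((.539,.272,.046,-87),(.545,.16,.046,-87))
E
```

```text
(0.539, 0.272, 0.046, -87) travel [-0.0108, -0.0064, 0.2968] dr [0.0014, -0.0009, -0.0002]
(0.545, 0.16, 0.046, -87) travel [0.2135, -0.007, 0.298] dr [0.0014, -0.0009, -0.0002]
```

View pics/c.png

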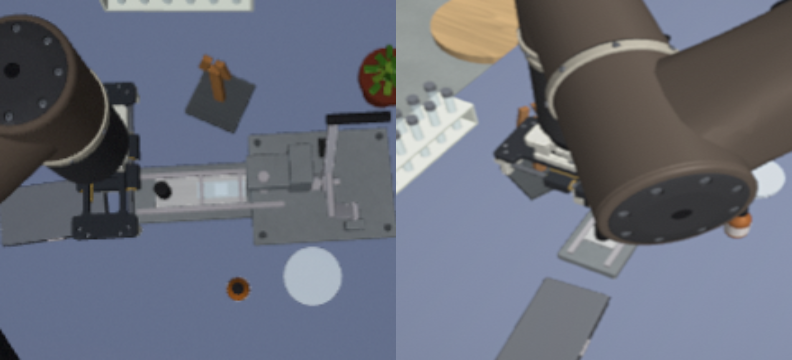

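The gripper (top view, about (110,165)) is clear of the knob at (162,190), on its outer side. I'll descend and push.

Call:
jog_arm(
  travel=[
    [0, -0.002, 0.1],
    [0, -0.002, 0.2],
    [0, -0.002, 0.3],
    [0, -0.002, 0.306],
    [0, -0.002, 0.306],
    [0.02, -0.003, 0.306],
    [0.04, -0.004, 0.306],
    [0.06, -0.005, 0.306],
    [0.08, -0.005, 0.306],
    [0.1, -0.006, 0.306],
  ],
  dr=[
    [0, 0, 0],
    [0, 0, 0],
    [0, 0, 0],
    [0, 0, 0],
    [0, 0, 0],
    [0, 0, 0],
    [0, 0, 0],
    [0, 0, 0],
    [0, 0, 0],
    [0, 0, 0],
  ],
  claw=[0, 0, 0, 0, 0, 0, 0, 0, 0, 0],
)

```text
time_s: 6.05
tcp_pos: [0.5457, 0.2195, 0.0473]
eef_rot: [-180.0, 0.0, -87.0]
contact_force: [-0.7, 1.8, 1.7]
gripper_width: 0.0005
gripper_force: 1.2
```

Call:
jog_arm(
  travel=[
    [0.01, 0, 0],
    [0.02, 0, 0],
    [0.03, 0, 0],
    [0.04, 0, 0],
    [0.05, 0, 0],
    [0.055, 0, 0],
    [0.06, 0, 0],
    [0.064, 0, 0],
    [0.068, 0, 0],
    [0.068, 0, 0],
  ],
  dr=[
    [0, 0, 0],
    [0, 0, 0],
    [0, 0, 0],
    [0, 0, 0],
    [0, 0, 0],
    [0, 0, 0],
    [0, 0, 0],
    [0, 0, 0],
    [0, 0, 0],
    [0, 0, 0],
  ],
  claw=[0, 0, 0, 0, 0, 0, 0, 0, 0, 0],
)

```text
time_s: 7.3
tcp_pos: [0.5474, 0.1866, 0.0471]
eef_rot: [-180.0, 0.0, -87.0]
contact_force: [-0.2, 4.7, 0.1]
gripper_width: 0.0003
gripper_force: 2.2
```

Call:
jog_arm(
  travel=[
    [0.004, 0, 0],
    [0.008, 0, 0],
    [0.008, 0, 0],
    [0.012, 0, 0],
    [0.012, 0, 0],
    [0.012, 0, 0],
    [0.012, 0, 0],
    [0.012, 0, 0],
    [0.012, 0, 0],
    [0.012, 0, 0],
  ],
  dr=[
    [0, 0, 0],
    [0, 0, 0],
    [0, 0, 0],
    [0, 0, 0],
    [0, 0, 0],
    [0, 0, 0],
    [0, 0, 0],
    [0, 0, 0],
    [0, 0, 0],
    [0, 0, 0],
  ],
  claw=[0, 0, 0, 0, 0, 0, 0, 0, 0, 0],
)

```text
time_s: 8.55
tcp_pos: [0.5478, 0.1858, 0.0474]
eef_rot: [-179.8, 0.4, -87.0]
contact_force: [-10.2, 27.0, 0.8]
gripper_width: 0.0004
gripper_force: 14.2
```

Call:
jog_arm(
  travel=[
    [-0.02, 0, 0],
    [-0.04, 0, 0],
    [-0.04, 0, -0.1],
    [-0.04, 0, -0.2],
    [-0.04, 0, -0.3],
    [-0.04, 0, -0.4],
    [-0.04, 0, -0.46],
    [-0.04, 0, -0.46],
    [-0.04, 0, -0.46],
    [-0.04, 0, -0.46],
  ],
  dr=[
    [0, 0, 0],
    [0, 0, 0],
    [0, 0, 0],
    [0, 0, 0],
    [0, 0, 0],
    [0, 0, 0],
    [0, 0, 0],
    [0, 0, 0],
    [0, 0, 0],
    [0, 0, 0],
  ],
  claw=[0, 0, 0, 0, 0, 0, 0, 0, 0, 0],
)

```text
time_s: 9.8
tcp_pos: [0.546, 0.1997, 0.2756]
eef_rot: [179.9, -0.1, -87.0]
contact_force: [0.7, 0.5, -0.3]
gripper_width: 0.0002
gripper_force: 0.0
```

```bash
python3 - <<'E'
from h import *
print(r.get_state()['joints'])
mv(tw(-.045,-.015,.29,3),tw(-.045,-.015,.29,-177))
E
```

```text
[ 3.93412134e+01  1.02443679e+01 -6.95542564e+00 -9.92422451e-03
 -7.29494753e+01 -3.63588622e+01]
(0.5078, 0.0172, 0.29, 3) travel [0.3605, 0.0954, -0.028] dr [0.0005, 0.0001, -0.2501]
(0.5078, 0.0172, 0.29, -177) travel [0.3605, 0.0954, -0.028] dr [0.0001, -0.0005, 0.2499]
```

Call:
jog_arm(
  travel=[
    [0.06, 0.015, -0.028],
    [0.12, 0.03, -0.028],
    [0.18, 0.045, -0.028],
    [0.24, 0.06, -0.028],
    [0.3, 0.08, -0.028],
    [0.36, 0.095, -0.028],
    [0.36, 0.095, -0.028],
    [0.36, 0.095, -0.028],
    [0.36, 0.095, -0.028],
    [0.36, 0.095, -0.028],
  ],
  dr=[
    [0, 0, -0.028],
    [0, 0, -0.056],
    [0, 0, -0.084],
    [0, 0, -0.112],
    [0, 0, -0.14],
    [0, 0, -0.168],
    [0, 0, -0.196],
    [0, 0, -0.224],
    [0, 0, -0.25],
    [0, 0, -0.25],
  ],
  claw=[0, 0, 0, 0, 0, 0, 0, 0, 0, 0],
)

```text
time_s: 11.05
tcp_pos: [0.5082, 0.0177, 0.2902]
eef_rot: [180.0, 0.1, 2.9]
contact_force: [-0.2, -0.3, 0.2]
gripper_width: -0.0
gripper_force: 0.0
```

```bash
python3 - <<'E'
from h import *
a=r.capture('top');b=r.capture('side')
im=np.hstack([cv2.resize(a['pixels'][130:280,170:350],(432,360)),cv2.resize(b['pixels'][100:300,180:380],(360,360))])
cv2.imwrite('pics/d.png',im[:,:,::-1])
mv(tw(-.045,-.015,.15,3),tw(-.045,-.015,.072,3),tw(-.045,-.07,.072,3))
E
```

```text
(0.5078, 0.0172, 0.15, 3) travel [-0.0009, 0.001, 0.281] dr [0.0001, 0.0002, -0.0006]
(0.5078, 0.0172, 0.072, 3) travel [-0.0008, 0.001, 0.437] dr [0.0001, 0.0002, -0.0006]
(0.5107, -0.0378, 0.072, 3) travel [-0.0003, 0.1111, 0.4371] dr [0.0001, 0.0002, -0.0006]
```

View pics/d.png

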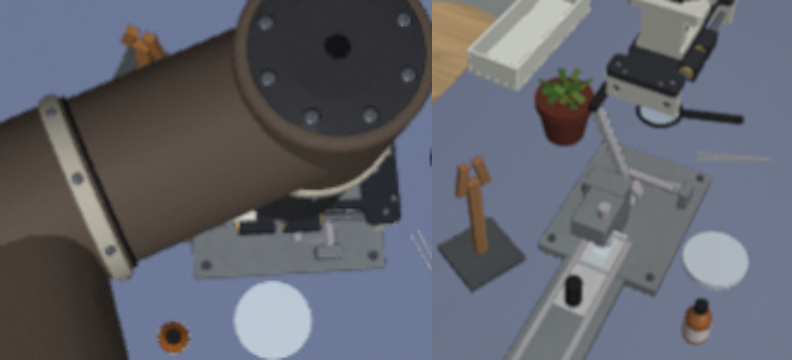

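The side view shows the carriage pushed in, with its knob at (573,290). The catch arm at (650,180) is still closed. I'll descend to the left of the rod.

Call:
jog_arm(
  travel=[
    [0, 0, 0.1],
    [0, 0, 0.2],
    [0, 0, 0.3],
    [0, 0, 0.38],
    [0, 0, 0.41],
    [0, 0, 0.437],
    [0, 0, 0.437],
    [0, 0, 0.437],
    [0, 0.01, 0.437],
    [0, 0.02, 0.437],
  ],
  dr=[
    [0, 0, 0],
    [0, 0, 0],
    [0, 0, 0],
    [0, 0, 0],
    [0, 0, 0],
    [0, 0, 0],
    [0, 0, 0],
    [0, 0, 0],
    [0, 0, 0],
    [0, 0, 0],
  ],
  claw=[0, 0, 0, 0, 0, 0, 0, 0, 0, 0],
)

```text
time_s: 12.4
tcp_pos: [0.5094, 0.0077, 0.0732]
eef_rot: [-180.0, -0.1, 3.0]
contact_force: [0.5, -0.9, -0.1]
gripper_width: 0.0004
gripper_force: 0.0
```

```bash
python3 - <<'E'
from h import *
b=r.capture('side')
im=cv2.resize(b['pixels'][130:270,230:370],(600,600),interpolation=cv2.INTER_CUBIC)
cv2.imwrite('pics/e.png',im[:,:,::-1])
mv(tw(-.045,-.07,.073,3),tw(-.045,-.104,.078,3))
E
```

```text
(0.5107, -0.0378, 0.073, 3) travel [-0.0017, 0.0902, 0.0] dr [-0.0, -0.0001, -0.0]
(0.5125, -0.0717, 0.078, 3) travel [-0.0017, 0.1581, -0.01] dr [-0.0, -0.0001, -0.0]
```

View pics/e.png

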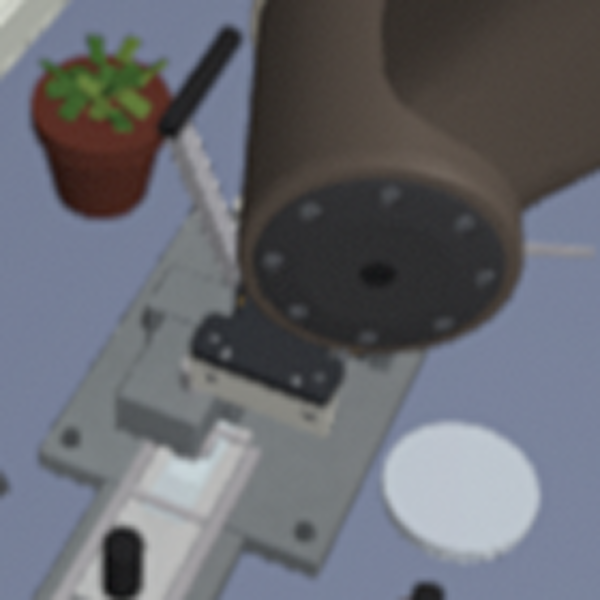

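The gripper is in front of the column at about (265,360), the catch is hidden behind it, and no force is read. I'll push to the right.

Call:
jog_arm(
  travel=[
    [-0.001, 0.015, 0],
    [-0.001, 0.03, 0],
    [-0.001, 0.045, 0],
    [-0.001, 0.06, 0],
    [-0.001, 0.075, -0.002],
    [-0.001, 0.09, -0.004],
    [-0.001, 0.105, -0.006],
    [-0.001, 0.12, -0.008],
    [-0.001, 0.13, -0.01],
    [-0.001, 0.14, -0.01],
  ],
  dr=[
    [0, 0, 0],
    [0, 0, 0],
    [0, 0, 0],
    [0, 0, 0],
    [0, 0, 0],
    [0, 0, 0],
    [0, 0, 0],
    [0, 0, 0],
    [0, 0, 0],
    [0, 0, 0],
  ],
  claw=[0, 0, 0, 0, 0, 0, 0, 0, 0, 0],
)

```text
time_s: 13.7
tcp_pos: [0.5121, -0.0623, 0.0775]
eef_rot: [-180.0, 0.0, 3.0]
contact_force: [-0.7, 2.3, -0.8]
gripper_width: 0.0007
gripper_force: 0.8
```

Call:
jog_arm(
  travel=[
    [0, 0.005, 0],
    [0, 0.01, 0],
    [0, 0.015, 0],
    [0, 0.02, 0],
    [0, 0.02, 0],
    [0, 0.02, 0],
    [0, 0.02, 0],
    [0, 0.02, 0],
    [0, 0.02, 0],
    [0, 0.02, 0],
  ],
  dr=[
    [0, 0, 0],
    [0, 0, 0],
    [0, 0, 0],
    [0, 0, 0],
    [0, 0, 0],
    [0, 0, 0],
    [0, 0, 0],
    [0, 0, 0],
    [0, 0, 0],
    [0, 0, 0],
  ],
  claw=[0, 0, 0, 0, 0, 0, 0, 0, 0, 0],
)

```text
time_s: 14.95
tcp_pos: [0.5128, -0.072, 0.0776]
eef_rot: [-180.0, 0.0, 3.0]
contact_force: [-0.4, -0.2, 0.5]
gripper_width: 0.0001
gripper_force: 0.0
```

Call:
jog_arm(
  travel=[
    [0, 0.005, 0],
    [0, 0.01, 0],
    [0, 0.015, 0],
    [0, 0.02, 0],
    [0, 0.024, 0],
    [0, 0.024, 0],
    [0, 0.024, 0],
    [0, 0.024, 0],
    [0, 0.024, 0],
    [0, 0.024, 0],
  ],
  dr=[
    [0, 0, 0],
    [0, 0, 0],
    [0, 0, 0],
    [0, 0, 0],
    [0, 0, 0],
    [0, 0, 0],
    [0, 0, 0],
    [0, 0, 0],
    [0, 0, 0],
    [0, 0, 0],
  ],
  claw=[0, 0, 0, 0, 0, 0, 0, 0, 0, 0],
)

```text
time_s: 16.2
tcp_pos: [0.5134, -0.0838, 0.0776]
eef_rot: [-180.0, -0.0, 3.0]
contact_force: [-0.9, 4.5, 1.7]
gripper_width: 0.0007
gripper_force: 2.3
```

Call:
jog_arm(
  travel=[
    [0, 0.005, 0],
    [0, 0.01, 0],
    [0, 0.014, 0],
    [0, 0.014, 0],
    [0, 0.014, 0],
    [0, 0.014, 0],
    [0, 0.014, 0],
    [0, 0.014, 0],
    [0, 0.014, 0],
    [0, 0.014, 0],
  ],
  dr=[
    [0, 0, 0],
    [0, 0, 0],
    [0, 0, 0],
    [0, 0, 0],
    [0, 0, 0],
    [0, 0, 0],
    [0, 0, 0],
    [0, 0, 0],
    [0, 0, 0],
    [0, 0, 0],
  ],
  claw=[0, 0, 0, 0, 0, 0, 0, 0, 0, 0],
)

```text
time_s: 17.45
tcp_pos: [0.5138, -0.0849, 0.0775]
eef_rot: [-179.6, -0.1, 3.0]
contact_force: [-10.4, 44.9, 10.8]
gripper_width: -0.0001
gripper_force: 19.4
```

Call:
jog_arm(
  travel=[
    [0, -0.02, 0],
    [0, -0.045, 0],
    [0, -0.045, -0.1],
    [0, -0.045, -0.2],
    [0, -0.045, -0.3],
    [0, -0.045, -0.4],
    [0, -0.045, -0.45],
    [0, -0.045, -0.45],
    [0, -0.045, -0.45],
    [0, -0.045, -0.45],
  ],
  dr=[
    [0, 0, 0],
    [0, 0, 0],
    [0, 0, 0],
    [0, 0, 0],
    [0, 0, 0],
    [0, 0, 0],
    [0, 0, 0],
    [0, 0, 0.028],
    [0, 0, 0.056],
    [0, 0, 0.084],
  ],
  claw=[0, 0, 0, 0, 0, 0, 0, 0, 0, 0],
)

```text
time_s: 18.7
tcp_pos: [0.5123, -0.069, 0.3024]
eef_rot: [179.9, -0.0, -27.6]
contact_force: [0.2, -0.2, 0.4]
gripper_width: 0.0003
gripper_force: 0.0
```

```bash
python3 - <<'E'
from h import *
np.set_printoptions(precision=4,suppress=True)
a=r.capture('top');b=r.capture('side')
im=np.hstack([cv2.resize(a['pixels'][140:270,230:360],(400,400)),cv2.resize(b['pixels'][130:270,230:370],(400,400))])
cv2.imwrite('pics/f.png',im[:,:,::-1])
for n,c in(('top',a),('side',b)):
    P=cloud(c);x,y,z=P.T
    m=(abs(x-.62)<.06)&(abs(y+.07)<.06)&(z>.195)&(z<.215);q=P[m];print(n,len(q),q.mean(0) if len(q) else '',np.percentile(q,[3,97],axis=0) if len(q) else '')
    for k,zz in(('catch_tip',.088),('lever_bar',.197)):
        for t in r.tip_of(k,n)[:2]: print(k,t['conf'],world(c,t['at'],zz))
mv((.6195,-.068,.30,-87))
print(tw(-.05,-.1445,.088,0))
E
```

```text
top 0  
catch_tip 0.63 [[ 0.5073 -0.1142  0.088 ]]
side 188 [ 0.6162 -0.0514  0.2032] [[ 0.6093 -0.0966  0.1969]
 [ 0.6248 -0.011   0.2073]]
catch_tip 0.55 [[ 0.5047 -0.1101  0.088 ]]
lever_bar 0.95 [[ 0.6198 -0.0671  0.197 ]]
lever_bar 0.16 [[0.4948 0.1629 0.197 ]]
(0.6195, -0.068, 0.3, -87) travel [0.1899, -0.0986, 0.0049] dr [0.0001, -0.0, 0.1665]
(0.5096, -0.1124, 0.088, 0)
```

View pics/f.png

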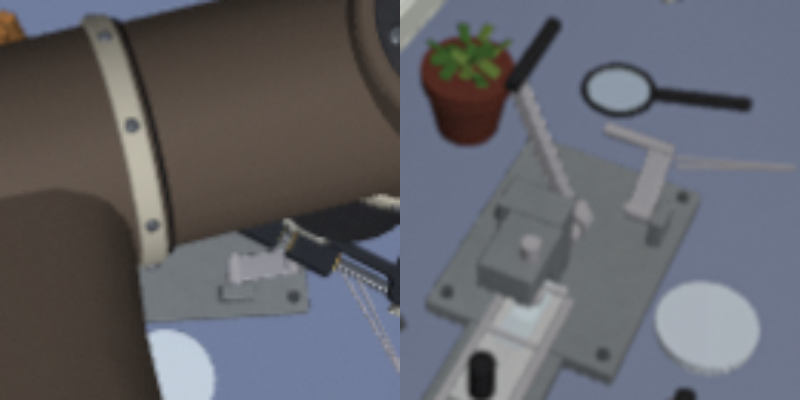

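The catch is over to the right: its tip (around (650,150) in the side view) measures y -0.112, which matches the 1.6 rad position. Now the lever.

Call:
jog_arm(
  travel=[
    [0.03, -0.015, 0],
    [0.06, -0.03, 0],
    [0.09, -0.045, 0],
    [0.12, -0.06, 0],
    [0.15, -0.08, 0],
    [0.19, -0.099, 0],
    [0.19, -0.099, 0.005],
    [0.19, -0.099, 0.005],
    [0.19, -0.099, 0.005],
    [0.19, -0.099, 0.005],
  ],
  dr=[
    [0, 0, 0.028],
    [0, 0, 0.056],
    [0, 0, 0.084],
    [0, 0, 0.112],
    [0, 0, 0.14],
    [0, 0, 0.1665],
    [0, 0, 0.1665],
    [0, 0, 0.1665],
    [0, 0, 0.1665],
    [0, 0, 0.1665],
  ],
  claw=[0.6, 0.6, 0.6, 0.6, 0.6, 0.6, 0.6, 0.6, 0.6, 0.6],
)

```text
time_s: 20.25
tcp_pos: [0.6194, -0.068, 0.3005]
eef_rot: [-180.0, 0.0, -87.1]
contact_force: [0.1, -0.2, 0.7]
gripper_width: 0.0528
gripper_force: 0.0
```

```bash
python3 - <<'E'
from h import *
mv((.6192,-.068,.178,-87))
E
```

```text
(0.6192, -0.068, 0.178, -87) travel [0.0, 0.0005, 0.245] dr [-0.0001, 0.0, -0.0004]
```

Call:
jog_arm(
  travel=[
    [0, 0, 0.1],
    [0, 0, 0.16],
    [0, 0, 0.21],
    [0, 0, 0.244],
    [0, 0, 0.244],
    [0, 0, 0.244],
    [0, 0, 0.244],
    [0, 0, 0.244],
    [0, 0, 0.244],
    [0, 0, 0.244],
  ],
  dr=[
    [0, 0, 0],
    [0, 0, 0],
    [0, 0, 0],
    [0, 0, 0],
    [0, 0, 0],
    [0, 0, 0],
    [0, 0, 0],
    [0, 0, 0],
    [0, 0, 0],
    [0, 0, 0],
  ],
  claw=[0.6, 0.6, 0.6, 0.6, 0.6, 0.1, 0.1, 0.1, 0.1, 0.1],
  newtons=30,
)

```text
time_s: 21.5
tcp_pos: [0.6212, -0.0679, 0.1788]
eef_rot: [-179.8, -0.0, -87.2]
contact_force: [4.9, -1.1, 0.6]
gripper_width: 0.0154
gripper_force: 30.0
```

Call:
jog_arm(
  travel=[
    [0, 0.015, -0.006],
    [0, 0.03, -0.011],
    [0, 0.045, -0.015],
    [0, 0.061, -0.019],
    [0, 0.077, -0.022],
    [0, 0.093, -0.024],
    [0, 0.109, -0.025],
    [0, 0.125, -0.025],
    [0, 0.125, -0.025],
    [0, 0.125, -0.025],
  ],
  dr=[
    [0, 0, 0],
    [0, 0, 0],
    [0, 0, 0],
    [0, 0, 0],
    [0, 0, 0],
    [0, 0, 0],
    [0, 0, 0],
    [0, 0, 0],
    [0, 0, 0],
    [0, 0, 0],
  ],
  claw=[0.1, 0.1, 0.1, 0.1, 0.1, 0.1, 0.1, 0.1, 0.1, 0.1],
)

```text
time_s: 22.75
tcp_pos: [0.561, -0.0712, 0.1934]
eef_rot: [-179.5, -0.1, -87.1]
contact_force: [7.1, -0.8, 7.5]
gripper_width: 0.0153
gripper_force: 30.0
```

Call:
jog_arm(
  travel=[
    [0, 0.016, 0],
    [0, 0.032, 0.002],
    [0, 0.048, 0.004],
    [0, 0.064, 0.006],
    [0, 0.08, 0.01],
    [0, 0.095, 0.014],
    [0, 0.11, 0.019],
    [0, 0.12, 0.023],
    [0, 0.125, 0.025],
    [0, 0.125, 0.025],
  ],
  dr=[
    [0, 0, 0],
    [0, 0, 0],
    [0, 0, 0],
    [0, 0, 0],
    [0, 0, 0],
    [0, 0, 0],
    [0, 0, 0],
    [0, 0, 0],
    [0, 0, 0],
    [0, 0, 0],
  ],
  claw=[0.1, 0.1, 0.1, 0.1, 0.1, 0.1, 0.1, 0.1, 0.1, 0.1],
)

```text
time_s: 24.0
tcp_pos: [0.4982, -0.0741, 0.1804]
eef_rot: [-179.6, -0.0, -87.1]
contact_force: [8.0, -1.8, 5.8]
gripper_width: 0.015
gripper_force: 30.0
```

Call:
jog_arm(
  travel=[
    [0, 0.003, 0.001],
    [0, 0.006, 0.002],
    [0, 0.009, 0.003],
    [0, 0.009, 0.003],
    [0, 0.009, 0.003],
    [0, 0.009, 0.003],
    [0, 0.009, 0.003],
    [0, 0.009, 0.003],
    [0, 0.009, 0.003],
    [0, 0.009, 0.003],
  ],
  dr=[
    [0, 0, 0],
    [0, 0, 0],
    [0, 0, 0],
    [0, 0, 0],
    [0, 0, 0],
    [0, 0, 0],
    [0, 0, 0],
    [0, 0, 0],
    [0, 0, 0],
    [0, 0, 0],
  ],
  claw=[0.1, 0.1, 0.1, 0.1, 0.1, 0.1, 0.1, 0.1, 0.1, 0.1],
)

```text
time_s: 25.25
tcp_pos: [0.4974, -0.074, 0.1801]
eef_rot: [-179.2, -0.0, -87.1]
contact_force: [16.0, -1.7, 2.8]
gripper_width: 0.0149
gripper_force: 30.0
```

Call:
jog_arm(
  travel=[
    [0, 0.003, 0.001],
    [0, 0.006, 0.002],
    [0, 0.006, 0.002],
    [0, 0.006, 0.002],
    [0, 0.006, 0.002],
    [0, 0.006, 0.002],
    [0, 0.006, 0.002],
    [0, 0.006, 0.002],
    [0, 0.006, 0.002],
    [0, 0.006, 0.002],
  ],
  dr=[
    [0, 0, 0],
    [0, 0, 0],
    [0, 0, 0],
    [0, 0, 0],
    [0, 0, 0],
    [0, 0, 0],
    [0, 0, 0],
    [0, 0, 0],
    [0, 0, 0],
    [0, 0, 0],
  ],
  claw=[0.1, 0.1, 0.1, 0.1, 0.1, 0.1, 0.1, 0.1, 0.1, 0.1],
)

```text
time_s: 26.5
tcp_pos: [0.4974, -0.074, 0.1802]
eef_rot: [-178.9, -0.1, -87.0]
contact_force: [25.0, -6.0, -0.2]
gripper_width: 0.0151
gripper_force: 30.0
```

```bash
python3 - <<'E'
from h import *
b=r.capture('side')
cv2.imwrite('pics/g.png',cv2.resize(b['pixels'][120:300,210:390],(600,600))[:,:,::-1])
E
```

```text
(no output)
```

View pics/g.png

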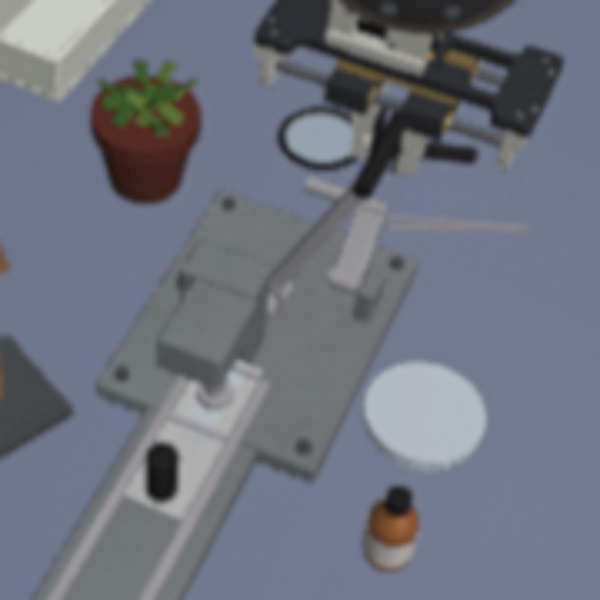

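The picture shows the lever pulled over with its bar gripped at (385,150). The ram is down on the slide at (215,390), the catch is flipped at (355,240), and the carriage is in. Force rises at the stop with no further movement, so I'm handing it in.

```bash
python3 -c "
from plant import r
print(r.close_job())"
```

```text
the job is handed in; nothing more can be done
None
```

The job is done and handed in: the carriage is at its end stop, the catch is flipped fully over, and the gripper holds the lever at its stop (26.5 s on the clock at the last move).

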